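Put the washed coffee things back in their places

TASK

Put the washed coffee things away: stand the two espresso cups in the wooden tray, one in each bay, the two steel filter baskets in the shallow metal tray, one in each bay, and the tamper on its foot in the round rubber dish. Everything stands upright, mouth up, flat on the floor of its place, and is let go; do not knock over the milk jug or the sugar jar.

Things in the scene. Friction and masses are not known exactly. Their poses are not given: they have to be found in the camera images.
- cup_a: white ceramic espresso cup without a handle, hollow, standing mouth up; foot 54 mm across, widening to 64 mm at the rim, 62 mm high, wall 4 mm, about 160 g. Origin: centre of its underside, z up through the mouth. The two cups are alike.
- cup_b: white ceramic espresso cup without a handle, hollow, standing mouth up; foot 54 mm across, widening to 64 mm at the rim, 62 mm high, wall 4 mm, about 160 g. Origin: centre of its underside, z up through the mouth. The two cups are alike.
- basket_a: steel coffee filter basket, a straight round open can, low and wide, standing mouth up: 58 mm across outside, 30 mm high, wall 3 mm, about 90 g. Origin: centre of its underside, z up through the mouth. The two baskets are alike.
- basket_b: steel coffee filter basket, a straight round open can, low and wide, standing mouth up: 58 mm across outside, 30 mm high, wall 3 mm, about 90 g. Origin: centre of its underside, z up through the mouth. The two baskets are alike.
- tamper: coffee tamper standing on its foot: steel disc 56 mm across and 22 mm high, and above it a turned wooden handle: 22 mm thick at the neck, 33 mm thick from 58 to 88 mm above the underside, top at 95 mm. About 380 g. Origin: centre of its underside, z up along the handle.
- cup_tray: thick-walled pale wooden tray with two square bays, fixed: 194 mm along its own y, 104 mm along its own x; walls 10 mm thick, rim and divider 20 mm above the table, inner floor 6 mm above the table. Each bay is 84 by 84 mm inside; bay centres at y = +45 and -45 mm in its frame, parted by a 6 mm divider. Origin: centre of its underside.
- basket_tray: shallow thin-walled metal tray with two square bays whose floors have dark slots, fixed: 182 mm along its own y, 92 mm along its own x; walls 4 mm thick, rim and divider 8 mm above the table, inner floor 3 mm above the table. Each bay is 84 by 84 mm inside; bay centres at y = +45 and -45 mm in its frame, parted by a 6 mm divider. Origin: centre of its underside.
- tamper_seat: round black rubber dish, fixed: 98 mm across, 12 mm high, with a round recess 78 mm across, whose floor is 4 mm above the table. Origin: centre of its underside.
- milk_jug: bystander: small steel milk jug, 54 mm across, 75 mm high, handle on its own -x side. Origin: centre of its underside.
- sugar_jar: bystander: amber glass jar with a steel cap, 48 mm across, 80 mm high. Origin: centre of its underside.
Things that resemble listed ones, but are neither listed nor needed, are in the scene too. What is shaped like the basket_a but blue is not meant. Leave any yellow look-alike of the cup_b alone.

How it is judged (in metres and radians):
At the end, for the whole second after the job is handed in: A cup in each bay of the wooden tray, a basket in each bay of the metal tray (within 18 mm of the bay centre along each tray axis), the tamper within 15 mm of the dish's centre; all within 4 mm of their floor's height, upright within 0.1 rad, below 20 mm/s (((x of cup_a in the frame of cup_tray between -0.018 and 0.018 m and y of cup_a in the frame of cup_tray between 0.027 and 0.063 m and z of cup_a in the frame of cup_tray between 0.002 and 0.01 m and angle between each of cup_a, cup_b's own z axis and vertical below 0.1 rad and x of cup_b in the frame of cup_tray between -0.018 and 0.018 m and y of cup_b in the frame of cup_tray between -0.063 and -0.027 m and z of cup_b in the frame of cup_tray between 0.002 and 0.01 m) or (x of cup_a in the frame of cup_tray between -0.018 and 0.018 m and y of cup_a in the frame of cup_tray between -0.063 and -0.027 m and z of cup_a in the frame of cup_tray between 0.002 and 0.01 m and angle between each of cup_a, cup_b's own z axis and vertical below 0.1 rad and x of cup_b in the frame of cup_tray between -0.018 and 0.018 m and y of cup_b in the frame of cup_tray between 0.027 and 0.063 m and z of cup_b in the frame of cup_tray between 0.002 and 0.01 m)) and ((x of basket_a in the frame of basket_tray between -0.018 and 0.018 m and y of basket_a in the frame of basket_tray between 0.027 and 0.063 m and z of basket_a in the frame of basket_tray between -0.001 and 0.007 m and angle between each of basket_a, basket_b's own z axis and vertical below 0.1 rad and x of basket_b in the frame of basket_tray between -0.018 and 0.018 m and y of basket_b in the frame of basket_tray between -0.063 and -0.027 m and z of basket_b in the frame of basket_tray between -0.001 and 0.007 m) or (x of basket_a in the frame of basket_tray between -0.018 and 0.018 m and y of basket_a in the frame of basket_tray between -0.063 and -0.027 m and z of basket_a in the frame of basket_tray between -0.001 and 0.007 m and angle between each of basket_a, basket_b's own z axis and vertical below 0.1 rad and x of basket_b in the frame of basket_tray between -0.018 and 0.018 m and y of basket_b in the frame of basket_tray between 0.027 and 0.063 m and z of basket_b in the frame of basket_tray between -0.001 and 0.007 m)) and horizontal distance between tamper and tamper_seat below 0.015 m and z of tamper in the frame of tamper_seat between 0 and 0.008 m and angle between tamper's own z axis and vertical below 0.1 rad and linear speed of each of cup_a, cup_b, basket_a, basket_b, tamper below 0.02 m/s); the robot touches nothing.
It fails at once if the milk jug or the sugar jar is knocked over (angle between any of milk_jug, sugar_jar's own z axis and vertical above 0.5 rad).
It also fails if it takes over 128 s, if anything falls off the work surface, if the arm or the gripper's body presses on something with over 40 N, if the wrist force passes 120 N, or if a joint passes its speed limit or range.

ROBOT

A 6-joint arm with a two-finger parallel gripper is mounted at the origin on the work surface. World frame = base frame: x ahead of the robot, y to its left, z up, the work surface at z = 0. Lengths are in m, angles in degrees, forces in N, time in s.
With the tool pointing down it reaches from about 0.275 to 0.825 m from the base axis. Payload 5.2 kg.
Tool frame: the origin (TCP) lies midway between the tips of the shut fingers; the grasp point (between the pads) lies grip_depth behind it (grip_depth is the distance from the TCP to the grasp point, in m); z points along the fingers, y is the direction in which the jaws open and shut (so a half turn about z gives the same grasp; the last joint's range is limited). The gripper opens to 93 mm and grips with 3 to 60 N. Pads are 15 mm wide; open, the fingers measure 128 mm over their backs; the gripper's body (75 mm by 188 mm) begins 65 mm behind the grasp point.
Start: joints at [-86.047, 14.817, 87.949, -0, 77.235, -11.62], TCP at [0.148, -0.53, 0.219] pointing down, gripper open.
Joint ranges: [-179.93, 179.93], [-52.35, 119.4], [10.71, 147.94], [-69.91, 249.91], [12.55, 155.21], [-178.61, 178.61]. Speed limits (degrees/s): [147.25, 147.25, 180, 180, 180, 180].

INTERFACE

Orientations are given as [roll, pitch, yaw] about the fixed x, y, z axes, in that order (R = Rz(yaw) Ry(pitch) Rx(roll)).
In Python, from workcell import observe, grab_frame, camera_info, job_done, grip_depth gives the robot as it stands.
- The arm moves only by the shell command python3 -m creep 'ROWS' [FORCE]. ROWS is JSON, a list of rows, each a list of 3 entries, a list of its own where there are three numbers: the shift along the tool's x, y, z in units of 80 mm (1.0 is 80 mm), then the turn, a rotation vector about the tool's x, y, z in units of 90 degrees (1.0 is 90 degrees), then the closure, from 0 (fully open) to 1 (shut). In form: [[[tx, ty, tz], [wx, wy, wz], fingers], ...]. A call has 1 to 8 rows; each row is the pose to reach, as a shift and turn from the pose commanded when the call began, along the tool's axes at that moment; what a row does not reach only later rows make up. A row lasts 1/8 s, in which the tool goes at most 62.5 mm and 10.7 degrees, less where a joint would pass 70% of its speed; a pose out of reach is approached as far as the arm can. A call with a number of a shift or a turn outside -1 to 1 is refused whole. A call with a gripper value outside its range is refused whole. The fingers move at their own pace and stop on an object; FORCE is the grip in N (left out, the last holds). Time passes only in rows, so rows that repeat a pose let the fingers close. It gives the time, the measured TCP pose, the force and the opening at its end, in the units of the state.
- observe(): the state, without advancing time (a new reading comes with each control period).
- grab_frame(name): name is "side" or "top" or "wrist"; returns the picture (384x512x3 uint8, red, green, blue); there is no depth.
- camera_info(name): a dict with "camera_matrix" (3x3 intrinsics, pixels), "position" and "rotation" of the camera in the world. Camera axes: x right, y up, looking along -z (the intrinsics and any distortion apply to the point x, -y, -z); pixel columns grow to the right and rows downward; lengths in m; the calibration is good to about 2 mm. The wrist camera is an equidistant fisheye: a pixel r from the principal point sees the ray r / f radians off the axis. A picture is of the moment at which its call begins: read the wrist's pose just before it. camera_info takes no time and is no camera call; for the wrist camera it gives the pose at the moment of the call.
- job_done(): hands the job in, once; it reports no verdict.
The state is a dict: "t": time; "q": joint angles; "qd": joint speeds; "joint_torque": joint torques, N m; "ee_pos": TCP position; "orientation": TCP orientation; "force": force on the tool from outside, world axes, zero at the start; "moment": the same for the moment, N m; "width": finger opening in m.
Only numpy, scipy, OpenCV 4.12 (cv2) and the standard library are available. Lean on these libraries where they do the work, as an engineer would, in place of code of your own. Each camera call takes 0.05 s, during which the arm holds its last target.

## Working session

There is one attempt and no reset: what is moved stays moved. The work goes in short steps, Python scripts to look and compute and a shell command to move; the robot and the scene stay as the last step left them, time stands still between calls to the robot, and variables do not carry over. Pictures are saved under pics/ and viewed, and the job is handed in when it is done.

```bash
mkdir -p pics; ls
python3 - <<'E'
from workcell import *
import cv2
print(observe()); print(grip_depth)
for n in ("top","side"):
    im=grab_frame(n); cv2.imwrite(f"pics/{n}0.png",cv2.cvtColor(im,cv2.COLOR_RGB2BGR)); print(n,camera_info(n))
print(camera_info("wrist"))
E
```

```text
pics
{'t': 0.0, 'q': array([-8.60481559e+01,  1.48594809e+01,  8.80105481e+01, -1.02894206e-03,
        7.72341027e+01, -1.16203275e+01]), 'qd': array([-0.04461809,  0.0873578 , -0.06469751, -0.00514053,  0.13815319,
        0.00761575]), 'joint_torque': array([ 2.36351007e-04, -4.37304819e+01, -2.84007132e+01,  7.18898233e-02,
        4.11985838e-02, -1.10646906e-04]), 'ee_pos': array([ 0.14761984, -0.52925602,  0.21781933]), 'orientation': array([-1.79897800e+02, -1.99922443e-02,  1.55723821e+01]), 'force': array([-0.11180086, -0.87785553,  0.55283647]), 'moment': array([ 0.0233975 , -0.02559642, -0.02641834]), 'width': 0.09307811403365891}
0.0188
top {'camera_matrix': array([[466.20450619,   0.        , 256.77991591],
       [  0.        , 466.20450619, 201.28647904],
       [  0.        ,   0.        ,   1.        ]]), 'position': array([0.34809853, 0.00227111, 1.08491357]), 'rotation': array([  6.07179966,   0.10188248, -88.35163228])}
side {'camera_matrix': array([[449.06430677,   0.        , 259.80162145],
       [  0.        , 449.06430677, 191.80481927],
       [  0.        ,   0.        ,   1.        ]]), 'position': array([-0.0432683,  0.6676338,  0.5177559]), 'rotation': array([  60.6490092 ,   -1.18472444, -142.60782081])}
{'camera_matrix': array([[297.31863964,   0.        , 253.60533355],
       [  0.        , 297.31863964, 190.83365638],
       [  0.        ,   0.        ,   1.        ]]), 'position': array([ 0.21851796, -0.50942164,  0.3845366 ]), 'rotation': array([-15.15403613,   0.0854576 , -74.38663476])}
```

View pics/top0.png

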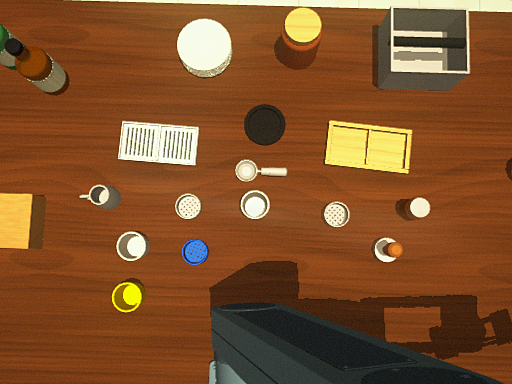

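View pics/side0.png

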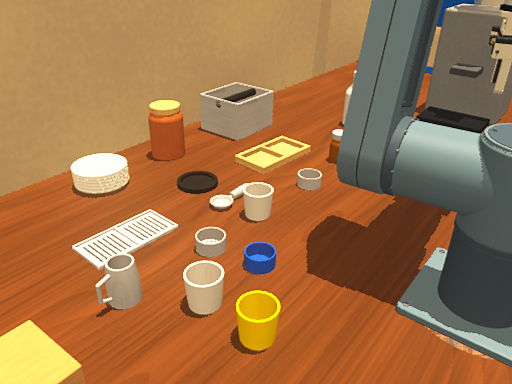

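```bash
cat > h.py <<'E'
import numpy as np, cv2
from workcell import *
from scipy.spatial.transform import Rotation as R
def ray(n,u,v,info=None):
    c=info or camera_info(n);K=c["camera_matrix"]
    x=(u-K[0,2])/K[0,0];y=(v-K[1,2])/K[1,1]
    if n=="wrist":
        r=np.hypot(x,y);s=np.sin(r)/r if r>1e-9 else 1;d=np.array([x*s,-y*s,-np.cos(r)])
    else: d=np.array([x,-y,-1.])
    return np.array(c["position"]),R.from_euler("xyz",c["rotation"],degrees=True).as_matrix()@d
def px(n,u,v,z,info=None):
    p,d=ray(n,u,v,info);return p+d*(z-p[2])/d[2]
def proj(n,P,info=None):
    c=info or camera_info(n);K=c["camera_matrix"]
    q=R.from_euler("xyz",c["rotation"],degrees=True).as_matrix().T@(np.array(P)-c["position"])
    x,y,z=q[0],-q[1],-q[2]
    if n=="wrist":
        r=np.hypot(x,y);t=np.arctan2(r,z)/max(r,1e-9);return K[0,0]*x*t+K[0,2],K[1,1]*y*t+K[1,2]
    return K[0,0]*x/z+K[0,2],K[1,1]*y/z+K[1,2]
def save(n,name,im):
    cv2.imwrite(f"pics/{name}.png",cv2.cvtColor(im,cv2.COLOR_RGB2BGR))
E
python3 - <<'E'
from h import *
im=cv2.cvtColor(cv2.imread("pics/top0.png"),cv2.COLOR_BGR2RGB)
def ring(im,P,z,r):
    pts=[proj("top",[P[0]+r*np.cos(a),P[1]+r*np.sin(a),z]) for a in np.linspace(0,6.28,60)]
    cv2.polylines(im,[np.int32(np.array(pts)*16*S-np.array(O)*16*S)],True,(255,0,0),1,cv2.LINE_AA,4)
for nm,O,W in (("cl",(80,95),(200,150)),("cr",(230,95),(200,190))):
    S=4 if nm=="cl" else 3
    save("",nm,cv2.resize(im[O[1]:O[1]+W[1]+(25 if nm=='cl' else 0),O[0]:O[0]+W[0]],None,fx=S*.85 if nm=='cl' else S,fy=S*.85 if nm=='cl' else S,interpolation=cv2.INTER_CUBIC))
E
```

```text
(no output)
```

View pics/cl.png

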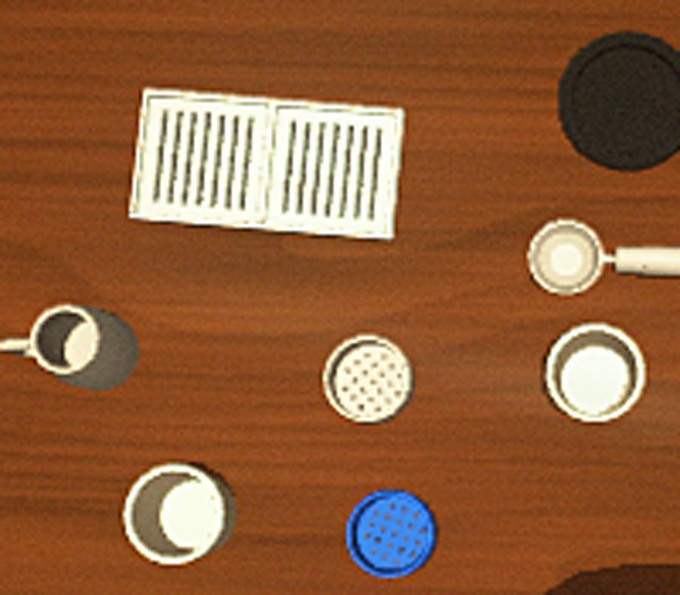

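View pics/cr.png

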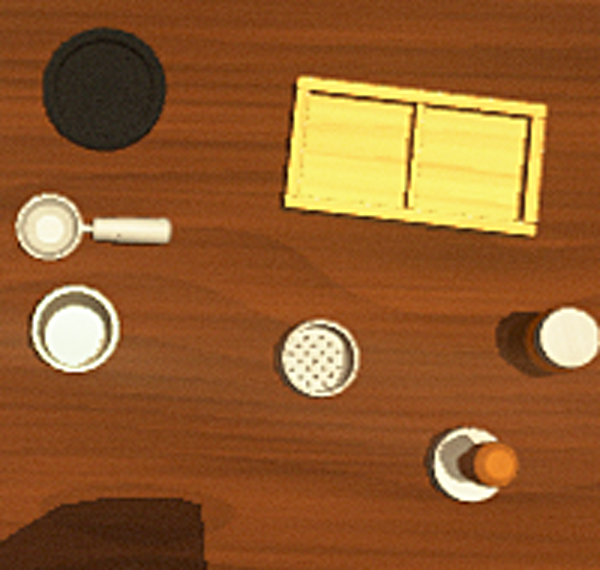

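```bash
cat > m.py <<'E'
from h import *
guess={"cupL":(131.8,246.2,.062,.032),"cupR":(255,204.3,.062,.032),"basL":(188.2,206.5,.030,.029),"basR":(336.3,214.3,.030,.029),"tamp":(385.3,250,.022,.028),"seat":(264.7,124.7,.012,.049),"jug":(101,195.5,.075,.027),"jar":(419.3,207.7,.08,.024)}
E
python3 - <<'E'
from m import *
im=cv2.imread("pics/top0.png"); side=cv2.imread("pics/side0.png")
hsv=cv2.cvtColor(im,cv2.COLOR_BGR2HSV)
P={k:px("top",g[0],g[1],g[2]) for k,g in guess.items()}
for k,p in P.items(): print(k,p.round(4))
print("tamp handle top",px("top",395.3,250,.095).round(4))
def tray(cs,z):
    W=np.array([px("top",x,y,z)[:2] for x,y in cs]);c=W.mean(0)
    ey=(W[0]+W[3]-W[1]-W[2])/2; print("tray",c.round(4),"yaw of y axis",np.degrees(np.arctan2(-ey[0],ey[1])),"len",np.linalg.norm(ey),np.linalg.norm((W[0]+W[1]-W[2]-W[3])/2)); return W
# corners tl,tr,br,bl in px
T1=tray([(80+x/3.4,95+y/3.4) for x,y in((144,88),(404,108),(393,240),(129,217))],.008)
T2=tray([(230+x/3,95+y/3) for x,y in((300,76),(547,104),(537,237),(285,208))],.020)
for n,I in(("top",im),("side",side)):
    S=3 if n=="top" else 1.5
    J=cv2.resize(I,None,fx=S,fy=S,interpolation=cv2.INTER_CUBIC)
    def poly(pts): cv2.polylines(J,[np.int32((np.array(pts)+.5)*16*S-8)],True,(0,0,255),1,cv2.LINE_AA,4)
    for k,g in guess.items():
        poly([proj(n,[P[k][0]+g[3]*np.cos(a),P[k][1]+g[3]*np.sin(a),g[2]]) for a in np.linspace(0,6.28,60)])
    for T,z in((T1,.008),(T2,.02)): poly([proj(n,[*w,z]) for w in T])
    if n=="top":
        cv2.imwrite("pics/ovl.png",J[270:830,230:900]);cv2.imwrite("pics/ovr.png",J[270:830,680:1400])
    else: cv2.imwrite("pics/ovs.png",J)
E
```

```text
cupL [0.3503 0.2774 0.062 ]
cupR [0.45  0.011 0.062]
basL [0.4438 0.1629 0.03  ]
basR [ 0.4357 -0.1738  0.03  ]
tamp [ 0.3584 -0.287   0.022 ]
seat [ 0.644 -0.006  0.012]
jug [0.4584 0.3474 0.075 ]
jar [ 0.451  -0.3447  0.08  ]
tamp handle top [ 0.3583 -0.2882  0.095 ]
tray [0.5941 0.2425] yaw of y axis -3.1429662418793187 len 0.18253168831233332 0.09239324801533613
tray [ 0.5957 -0.2498] yaw of y axis -5.030533050454873 len 0.19400635573759403 0.10527778730401786
```

View pics/ovl.png

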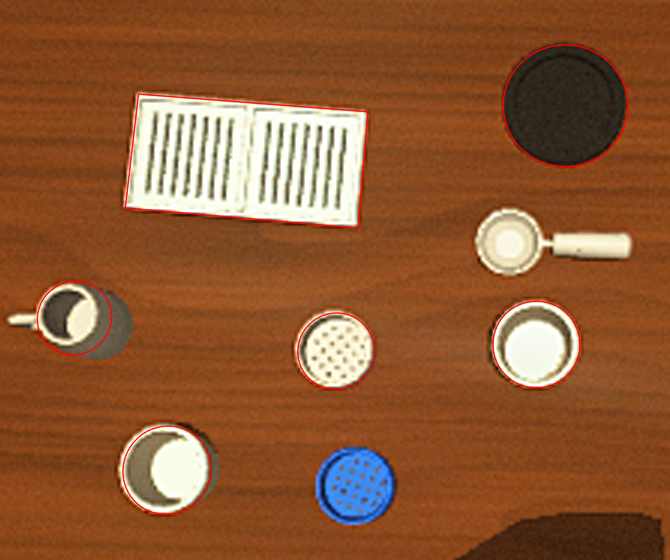

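View pics/ovr.png

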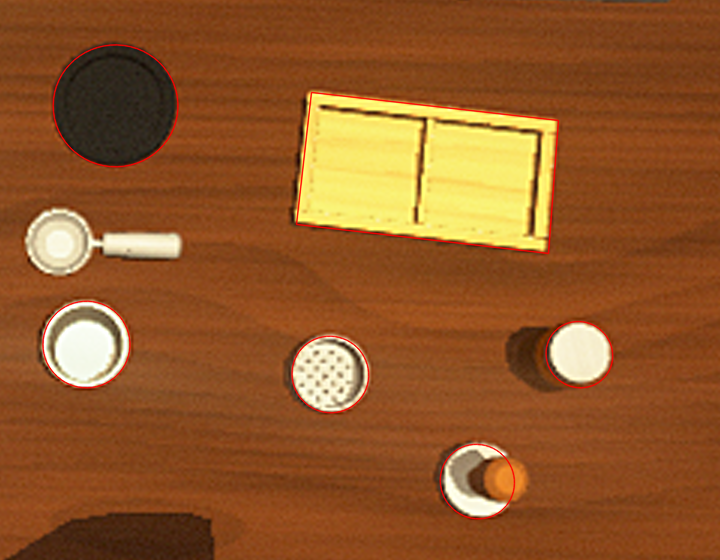

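View pics/ovs.png

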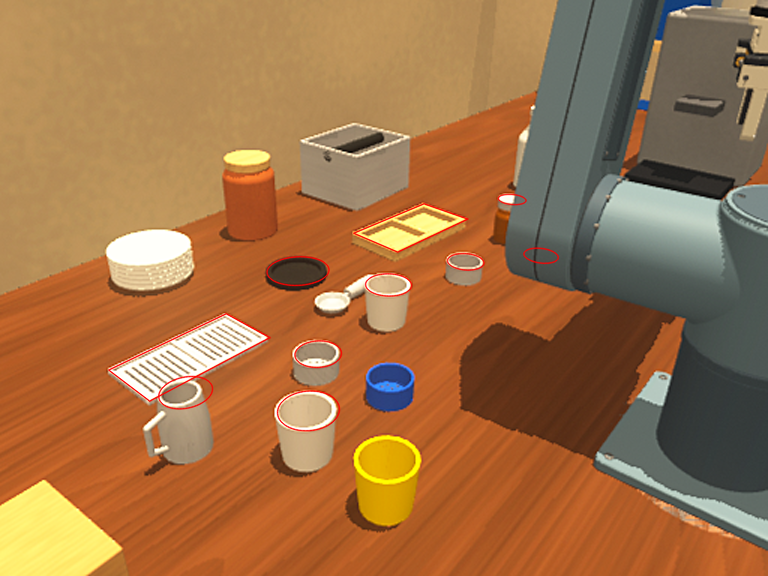

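Candidates in the top view:
- **Cups:** white (132,246) and (255,205), with a yellow look-alike at (127,296) that I'll leave.
- **Baskets:** steel (188,206) and (336,214), with a blue look-alike at (195,251) that I'll leave. The spoon/scoop at (246,171) isn't a basket.
- **Tamper:** (386,250), a steel disc with an orange knob.
- **Bystanders:** jug (100,195) and jar (419,207).

The crops confirm these choices. The fitted rims and tray edges agree with the stated sizes to about 1 mm, and with the side view. The tamper comes first, starting with turning the tool to yaw 0.

```bash
python3 -m creep '[[[0,0,0],[0,0,0.087],0],[[0,0,0],[0,0,0.173],0],[[0,0,0],[0,0,0.173],0]]' 20; python3 -m creep '[[[0.5,-0.5,0],[0,0,0],0],[[1,-1,0],[0,0,0],0],[[1,-1,0],[0,0,0],0]]'
```

```text
t: 0.48
ee_pos: [0.1477, -0.5295, 0.2182]
orientation: [-179.9, 0.0, 0.1]
force: [0.0, 0.0, -0.3]
width: 0.0932
t: 0.85
ee_pos: [0.2298, -0.447, 0.2187]
orientation: [-179.9, -0.0, 0.4]
force: [-0.2, 0.1, 1.1]
width: 0.093
```

```bash
python3 -m creep '[[[0.5,-0.5,0],[0,0,0],0],[[0.9,-1,0],[0,0,0],0]]'; python3 -m creep '[[[0.4,-0.5,0],[0,0,0],0],[[0.73,-1,0],[0,0,0],0],[[0.73,-1,0],[0,0,0],0],[[0.73,-1,0],[0,0,0],0]]'
python3 - <<'E'
from h import *
c=camera_info("wrist");s=observe();print(s["ee_pos"],s["orientation"]);im=grab_frame("wrist");save("","w1",im)
print(proj("wrist",[.3584,-.2875,.022],c),proj("wrist",[.3584,-.2875,.095],c))
E
```

```text
t: 1.1
ee_pos: [0.3, -0.3699, 0.2185]
orientation: [180.0, -0.0, 0.1]
force: [0.2, 0.6, -0.4]
width: 0.093
t: 1.6
ee_pos: [0.3578, -0.2908, 0.2187]
orientation: [179.9, 0.0, 0.1]
force: [-0.5, 0.3, -0.6]
width: 0.093
[ 0.35784209 -0.29076156  0.21870071] [1.79946822e+02 1.52928203e-02 9.57732057e-02]
(np.float64(251.32404246162702), np.float64(170.97260581302913)) (np.float64(250.8614062277709), np.float64(185.26098563329367))
```

View pics/w1.png

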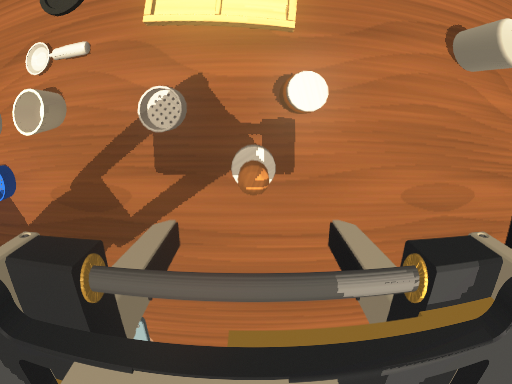

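Run:
```python
from h import *
c=camera_info("wrist")
im=cv2.imread("pics/w1.png")
for p,r in(((.4357,-.1738,.03),.029),((.451,-.3447,.08),.024),((.3584,-.2875,.022),.028),((.3584,-.2875,.095),.012),((.3584,-.2875,.073),.0165)):
    pts=np.array([proj("wrist",[p[0]+r*np.cos(a),p[1]+r*np.sin(a),p[2]],c) for a in np.linspace(0,6.28,60)])
    print(p,pts.mean(0)); im2=im
    cv2.polylines(im,[np.int32(pts*16)],True,(0,0,255),1,cv2.LINE_AA,4)
cv2.imwrite("pics/w1o.png",cv2.resize(im[50:220,120:340],None,fx=3,fy=3,interpolation=cv2.INTER_CUBIC))
```

```text
(0.4357, -0.1738, 0.03) [158.34982381 110.65762453]
(0.451, -0.3447, 0.08) [306.51082951  93.57616344]
(0.3584, -0.2875, 0.022) [251.11864457 170.30323971]
(0.3584, -0.2875, 0.095) [250.58460956 184.81679687]
(0.3584, -0.2875, 0.073) [250.7695761  179.77314305]
```

View pics/w1o.png

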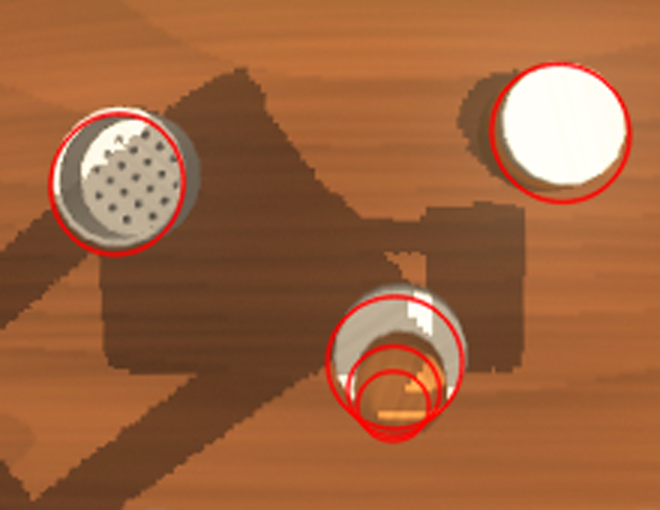

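The wrist view agrees with the top view to about 3 mm, with the same shift for all objects. Next I descend onto the tamper handle and close.

```bash
python3 -m creep '[[[0.02,0,0.5],[0,0,0],0],[[0.02,0,1],[0,0,0],0]]'; python3 -m creep '[[[0,0,0.5],[0,0,0],0],[[0,0,1],[0,0,0],0],[[0,0,1.06],[0,0,0],0]]' 2>&1 | tail -5;  python3 -m creep '[[[0,0,0],[0,0,0],0.3],[[0,0,0],[0,0,0],0.8],[[0,0,0],[0,0,0],0.8],[[0,0,0],[0,0,0],0.8],[[0,0,0],[0,0,0],0.8],[[0,0,0],[0,0,0],0.8]]' 30
```

```text
t: 1.9
ee_pos: [0.3593, -0.2919, 0.1381]
orientation: [179.9, -0.1, -0.1]
force: [0.4, -0.5, -0.5]
width: 0.0929
out of range; nothing moved
t: 2.65
ee_pos: [0.3598, -0.2898, 0.1389]
orientation: [180.0, -0.0, 0.0]
force: [0.3, -0.1, 0.7]
width: 0.0374
```

The 1.06 row was out of range and refused, so the jaws closed in free air above the knob without touching anything. I'll reopen and descend in two calls.

```bash
python3 -m creep '[[[0,0,0],[0,0,0],0],[[0,0,0],[0,0,0],0],[[0,0,0],[0,0,0],0],[[0,0,0],[0,0,0],0],[[0,0,0],[0,0,0],0]]'; python3 -m creep '[[[0,0,0.4],[0,0,0],0],[[0,0,0.8],[0,0,0],0],[[0,0,1],[0,0,0],0],[[0,0,1],[0,0,0],0]]'
```

```text
t: 3.28
ee_pos: [0.3597, -0.2898, 0.1387]
orientation: [-180.0, 0.0, 0.0]
force: [0.2, 0.9, -0.2]
width: 0.083
t: 3.78
ee_pos: [0.359, -0.289, 0.0576]
orientation: [-179.9, 0.1, -0.0]
force: [0.3, -0.1, -0.0]
width: 0.0927
```

```bash
python3 -m creep '[[[0,0,0.06],[0,0,0],0.3],[[0,0,0.06],[0,0,0],0.8],[[0,0,0.06],[0,0,0],0.8],[[0,0,0.06],[0,0,0],0.8],[[0,0,0.06],[0,0,0],0.8],[[0,0,0.06],[0,0,0],0.8],[[0,0,0.06],[0,0,0],0.8]]' 30
```

```text
t: 4.65
ee_pos: [0.3597, -0.29, 0.0539]
orientation: [180.0, -0.0, 0.0]
force: [0.6, -0.8, 0.1]
width: 0.0318
```

Held at about 33 mm. Lifting.

```bash
python3 -m creep '[[[0,0,-0.3],[0,0,0],0.8],[[0,0,-0.6],[0,0,0],0.8],[[0,0,-1],[0,0,0],0.8],[[0,0,-1],[0,0,0],0.8]]'; python3 -m creep '[[[0,0,-0.3],[0,0,0],0.8],[[0,0,-0.6],[0,0,0],0.8],[[0,0,-0.6],[0,0,0],0.8],[[0,0,-0.6],[0,0,0],0.8]]'
```

```text
t: 5.15
ee_pos: [0.3606, -0.2909, 0.1353]
orientation: [179.8, -0.1, 0.0]
force: [0.8, -0.8, -3.6]
width: 0.0323
t: 5.65
ee_pos: [0.359, -0.2889, 0.18]
orientation: [-179.9, 0.1, 0.0]
force: [-0.3, 0.3, -2.8]
width: 0.0324
```

```bash
python3 -m creep '[[[0.4,-0.4,0],[0,0,0],0.8],[[0.9,-0.9,0],[0,0,0],0.8],[[1,-1,0],[0,0,0],0.8]]'; python3 -m creep '[[[0.4,-0.4,0],[0,0,0],0.8],[[0.9,-0.9,0],[0,0,0],0.8],[[1,-1,0],[0,0,0],0.8]]';python3 -m creep '[[[0.4,-0.4,0],[0,0,0],0.8],[[0.9,-0.9,0],[0,0,0],0.8],[[1,-1,0],[0,0,0],0.8]]';python3 -m creep '[[[0.4,-0.4,0],[0,0,0],0.8],[[0.57,-0.53,0],[0,0,0],0.8],[[0.57,-0.53,0],[0,0,0],0.8],[[0.57,-0.53,0],[0,0,0],0.8]]'
python3 -m creep '[[[0,0,0.3],[0,0,0],0.8],[[0,0,0.6],[0,0,0],0.8],[[0,0,0.9],[0,0,0],0.8],[[0,0,1],[0,0,0],0.8],[[0,0,1],[0,0,0],0.8]]'
python3 - <<'E'
from h import *
save("","s1",grab_frame("side"));save("","t1",grab_frame("top"))
E
```

```text
t: 6.02
ee_pos: [0.4404, -0.2069, 0.1799]
orientation: [-179.8, 0.1, 0.2]
force: [-0.1, -0.9, -4.1]
width: 0.0326
t: 6.4
ee_pos: [0.5205, -0.1277, 0.1802]
orientation: [-179.9, 0.1, 0.2]
force: [-0.8, 0.3, -3.4]
width: 0.0328
t: 6.78
ee_pos: [0.6004, -0.0484, 0.1802]
orientation: [-180.0, 0.1, 0.1]
force: [-0.8, -0.4, -5.0]
width: 0.0324
t: 7.28
ee_pos: [0.6441, -0.0088, 0.1813]
orientation: [180.0, 0.1, -0.1]
force: [-0.1, -0.4, -3.6]
width: 0.0326
t: 7.9
ee_pos: [0.6447, -0.0081, 0.1019]
orientation: [180.0, 0.0, -0.0]
force: [-0.1, 0.2, -3.2]
width: 0.0322
```

View pics/s1.png

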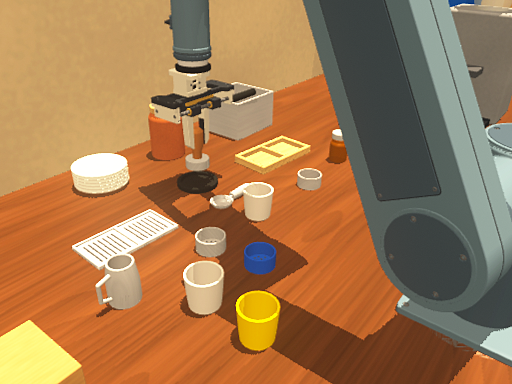

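The tamper hangs centred over the dish at (197,180). Lowering it.

```bash
python3 -m creep '[[[0,0,0.2],[0,0,0],0.8],[[0,0,0.4],[0,0,0],0.8],[[0,0,0.5],[0,0,0],0.8],[[0,0,0.54],[0,0,0],0.8],[[0,0,0.54],[0,0,0],0.8]]'
```

```text
t: 8.62
ee_pos: [0.6454, -0.0074, 0.0586]
orientation: [180.0, -0.0, 0.0]
force: [-0.3, -0.5, -3.6]
width: 0.0324
```

```bash
python3 -m creep '[[[0,0,0.01],[0,0,0],0.8],[[0,0,0.01],[0,0,0],0.6],[[0,0,0.01],[0,0,0],0.4],[[0,0,0.01],[0,0,0],0.3],[[0,0,0.01],[0,0,0],0],[[0,0,0.01],[0,0,0],0],[[0,0,0.01],[0,0,0],0]]'
```

```text
t: 9.5
ee_pos: [0.6452, -0.0074, 0.0578]
orientation: [-180.0, 0.0, 0.0]
force: [0.5, -0.5, 0.2]
width: 0.0829
```

```bash
python3 -m creep '[[[0,0,-0.3],[0,0,0],0],[[0,0,-0.8],[0,0,0],0],[[0,0,-1],[0,0,0],0],[[0,0,-1],[0,0,0],0]]'; python3 -m creep '[[[-0.4,0.4,0],[0,0,0],0],[[-0.9,0.9,0],[0,0,0],0],[[-1,1,0],[0,0,0],0]]';python3 -m creep '[[[-0.4,0.4,0],[0,0,0],0],[[-0.9,0.9,0],[0,0,0],0],[[-1,1,0],[0,0,0],0]]'; python3 -m creep '[[[-0.4,0.09,0],[0,0,0],0],[[-0.61,0.09,0],[0,0,0],0],[[-0.61,0.09,0],[0,0,0],0],[[-0.61,0.09,0],[0,0,0],0]]'
python3 - <<'E'
from h import *
c=camera_info("wrist");im=grab_frame("wrist");im=cv2.cvtColor(im,cv2.COLOR_RGB2BGR);save("","t2",grab_frame("top"))
for p,r in (((.4357,-.1738,.03),.029),((.4357,-.1738,0),.029)):
    pts=np.array([proj("wrist",[p[0]+r*np.cos(a),p[1]+r*np.sin(a),p[2]],c) for a in np.linspace(0,6.28,60)])
    cv2.polylines(im,[np.int32(pts*16)],True,(0,0,255),1,cv2.LINE_AA,4)
cv2.imwrite("pics/w2.png",im)
E
```

```text
t: 10.0
ee_pos: [0.646, -0.0075, 0.1389]
orientation: [180.0, -0.1, 0.0]
force: [0.3, -0.1, -0.6]
width: 0.0931
t: 10.38
ee_pos: [0.5621, -0.0887, 0.1359]
orientation: [-179.9, 0.2, -0.1]
force: [0.6, -0.2, -0.2]
width: 0.0928
t: 10.75
ee_pos: [0.4833, -0.1684, 0.1367]
orientation: [-179.9, 0.1, -0.2]
force: [0.6, 0.4, -0.1]
width: 0.0931
t: 11.25
ee_pos: [0.4376, -0.1744, 0.138]
orientation: [180.0, -0.1, 0.0]
force: [0.5, -0.3, 0.8]
width: 0.0929
```

View pics/w2.png

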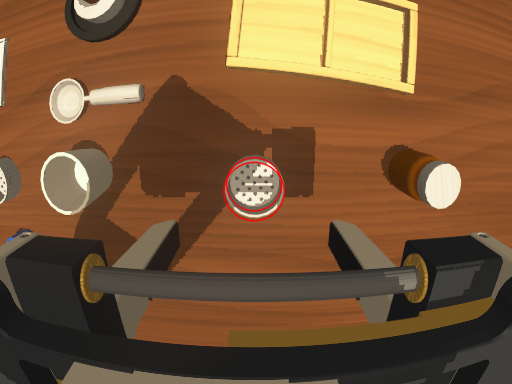

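View pics/t2.png

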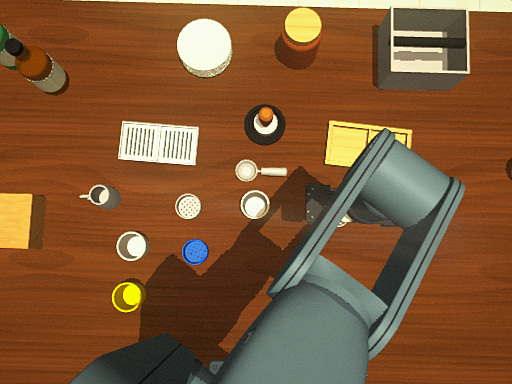

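The tamper stands centred in the dish at (264,123), and the basket sits centred between the jaws. Descending onto it.

```bash
python3 -m creep '[[[0,0,0.4],[0,0,0],0],[[0,0,0.9],[0,0,0],0],[[0,0,1],[0,0,0],0],[[0,0,1],[0,0,0],0]]'; python3 -m creep '[[[0,0,0.3],[0,0,0],0],[[0,0,0.5],[0,0,0],0],[[0,0,0.6],[0,0,0],0],[[0,0,0.6],[0,0,0],0.5],[[0,0,0.6],[0,0,0],0.5],[[0,0,0.6],[0,0,0],0.5],[[0,0,0.6],[0,0,0],0.5]]' 25
```

```text
t: 11.85
ee_pos: [0.4368, -0.1745, 0.0579]
orientation: [-180.0, 0.0, 0.0]
force: [-0.0, -0.5, 0.7]
width: 0.0927
t: 12.72
ee_pos: [0.4367, -0.1748, 0.0103]
orientation: [180.0, -0.0, 0.0]
force: [-0.8, -0.4, 2.2]
width: 0.058
```

```bash
python3 -m creep '[[[0,0,0],[0,0,0],0.5],[[0,0,-0.3],[0,0,0],0.5],[[0,0,-0.6],[0,0,0],0.5],[[0,0,-1],[0,0,0],0.5],[[0,0,-1],[0,0,0],0.5]]';python3 -m creep '[[[0,0,-0.3],[0,0,0],0.5],[[0,0,-0.6],[0,0,0],0.5],[[0,0,-0.6],[0,0,0],0.5]]'
```

```text
t: 13.35
ee_pos: [0.4379, -0.1756, 0.0918]
orientation: [179.8, -0.2, 0.0]
force: [0.3, 0.1, -0.9]
width: 0.0584
t: 13.72
ee_pos: [0.437, -0.175, 0.1381]
orientation: [179.9, -0.1, 0.0]
force: [-1.0, 0.5, -0.9]
width: 0.0582
```

```bash
python3 -m creep '[[[0.2,-0.5,0],[0,0,0],0.5],[[0.4,-1,0],[0,0,0],0.5]]';python3 -m creep '[[[0.2,-0.5,0],[0,0,0],0.5],[[0.4,-1,0],[0,0,0],0.5]]';python3 -m creep '[[[0.2,-0.5,0],[0,0,0],0.5],[[0.4,-1,0],[0,0,0],0.5]]';python3 -m creep '[[[0.2,-0.5,0],[0,0,0],0.5],[[0.4,-1,0],[0,0,0],0.5]]';python3 -m creep '[[[0.2,-0.4,0],[0,0,0],0.5],[[0.35,-0.64,0],[0,0,0],0.5],[[0.35,-0.64,0],[0,0,0],0.5],[[0.35,-0.64,0],[0,0,0],0.5]]'
python3 -m creep '[[[0,0,0.4],[0,0,0],0.5],[[0,0,0.8],[0,0,0],0.5],[[0,0,1],[0,0,0],0.5],[[0,0,1],[0,0,0],0.5],[[0,0,1],[0,0,0],0.5]]'
python3 - <<'E'
from h import *
save("","s3",grab_frame("side"))
E
```

```text
t: 13.98
ee_pos: [0.4677, -0.0937, 0.1359]
orientation: [-179.9, 0.1, -0.1]
force: [0.5, -0.2, 0.7]
width: 0.0584
t: 14.22
ee_pos: [0.4998, -0.0131, 0.1357]
orientation: [-180.0, 0.2, -0.0]
force: [-0.1, 1.3, -0.9]
width: 0.058
t: 14.48
ee_pos: [0.5318, 0.0668, 0.1355]
orientation: [-180.0, 0.2, 0.0]
force: [0.9, -0.1, -1.0]
width: 0.0583
t: 14.72
ee_pos: [0.5638, 0.1467, 0.1353]
orientation: [180.0, 0.2, 0.0]
force: [0.1, 0.1, -0.6]
width: 0.0583
t: 15.22
ee_pos: [0.5913, 0.1959, 0.1361]
orientation: [180.0, 0.2, 0.0]
force: [-0.2, -0.0, -0.8]
width: 0.0575
t: 15.85
ee_pos: [0.5933, 0.1965, 0.059]
orientation: [-180.0, -0.1, -0.0]
force: [0.0, 0.3, -1.6]
width: 0.0582
```

View pics/s3.png

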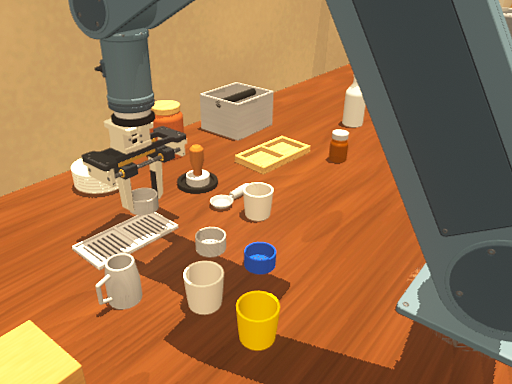

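The basket is over the right bay. Lowering to the floor and opening partway.

```bash
python3 -m creep '[[[0,0,0.2],[0,0,0],0.5],[[0,0,0.4],[0,0,0],0.5],[[0,0,0.5],[0,0,0],0.5],[[0,0,0.56],[0,0,0],0.5],[[0,0,0.56],[0,0,0],0.5]]'
```

```text
t: 16.52
ee_pos: [0.5922, 0.1967, 0.0133]
orientation: [180.0, 0.0, 0.0]
force: [-2.5, -0.0, 4.2]
width: 0.0581
```

```bash
python3 -m creep '[[[0,0,0],[0,0,0],0.35],[[0,0,0],[0,0,0],0.2],[[0,0,0],[0,0,0],0.2],[[0,0,0],[0,0,0],0.2]]'; python3 -m creep '[[[0,0,-0.3],[0,0,0],0.2],[[0,0,-0.6],[0,0,0],0.2],[[0,0,-1],[0,0,0],0.2],[[0,0,-1],[0,0,0],0.2]]'
```

```text
t: 17.02
ee_pos: [0.5925, 0.1966, 0.013]
orientation: [-180.0, -0.0, 0.0]
force: [0.1, -0.0, -1.0]
width: 0.0745
t: 17.52
ee_pos: [0.5946, 0.197, 0.0959]
orientation: [-180.0, -0.3, 0.0]
force: [1.3, 0.5, -0.1]
width: 0.0744
```

```bash
python3 -m creep '[[[-0.5,0.1,0],[0,0,0],0],[[-1,0.2,0],[0,0,0],0]]'; python3 -m creep '[[[-0.5,0.1,0],[0,0,0],0],[[-0.85,0.23,0],[0,0,0],0],[[-0.85,0.23,0],[0,0,0],0],[[-0.85,0.23,0],[0,0,0],0]]'
python3 - <<'E'
from h import *
c=camera_info("wrist");im=grab_frame("wrist");im=cv2.cvtColor(im,cv2.COLOR_RGB2BGR);save("","t4",grab_frame("top"))
for p,r in (((.4438,.1629,.03),.029),((.4438,.1629,0),.029)):
    pts=np.array([proj("wrist",[p[0]+r*np.cos(a),p[1]+r*np.sin(a),p[2]],c) for a in np.linspace(0,6.28,60)])
    cv2.polylines(im,[np.int32(pts*16)],True,(0,0,255),1,cv2.LINE_AA,4)
cv2.imwrite("pics/w4.png",im)
E
```

```text
t: 17.77
ee_pos: [0.5108, 0.1802, 0.0916]
orientation: [180.0, 0.1, -0.0]
force: [-0.4, -1.0, -0.2]
width: 0.0898
t: 18.27
ee_pos: [0.4455, 0.1623, 0.0929]
orientation: [-180.0, -0.1, -0.0]
force: [0.5, 0.1, -0.2]
width: 0.0929
```

View pics/w4.png

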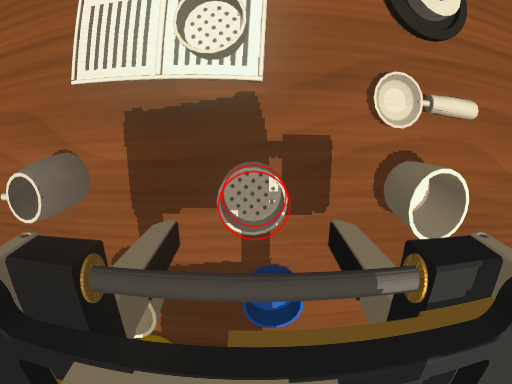

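View pics/t4.png

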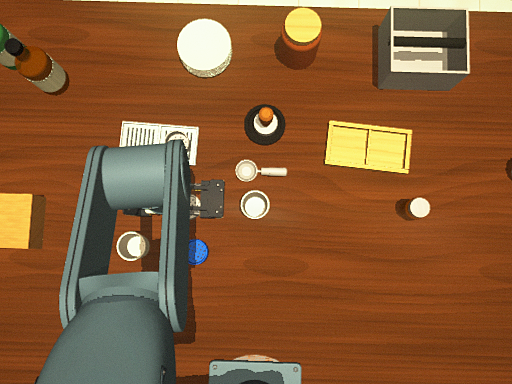

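Basket (253,200) is centred between the jaws. The first basket stands in the right bay at (210,20). Grasping this one.

```bash
python3 -m creep '[[[0,0,0.4],[0,0,0],0],[[0,0,0.8],[0,0,0],0],[[0,0,1],[0,0,0],0],[[0,0,1],[0,0,0],0]]'; python3 -m creep '[[[0,0,0.04],[0,0,0],0],[[0,0,0.04],[0,0,0],0.5],[[0,0,0.04],[0,0,0],0.5],[[0,0,0.04],[0,0,0],0.5],[[0,0,0.04],[0,0,0],0.5],[[0,0,0.04],[0,0,0],0.5]]' 25
```

```text
t: 18.88
ee_pos: [0.4442, 0.1622, 0.0117]
orientation: [180.0, 0.2, -0.0]
force: [-0.0, 0.4, -0.3]
width: 0.0931
t: 19.62
ee_pos: [0.4446, 0.1623, 0.0101]
orientation: [-180.0, -0.0, -0.0]
force: [-1.2, -0.2, 2.8]
width: 0.0581
```

```bash
python3 -m creep '[[[0,0,-0.3],[0,0,0],0.5],[[0,0,-0.6],[0,0,0],0.5],[[0,0,-1],[0,0,0],0.5],[[0,0,-1],[0,0,0],0.5]]';python3 -m creep '[[[0,0,-0.3],[0,0,0],0.5],[[0,0,-0.6],[0,0,0],0.5],[[0,0,-0.6],[0,0,0],0.5]]'
```

```text
t: 20.12
ee_pos: [0.4462, 0.1624, 0.0918]
orientation: [-180.0, -0.3, 0.0]
force: [0.2, 0.2, -1.0]
width: 0.0582
t: 20.5
ee_pos: [0.4452, 0.1623, 0.1381]
orientation: [-180.0, -0.1, 0.0]
force: [0.4, 0.3, -1.2]
width: 0.0583
```

```bash
python3 -m creep '[[[0.4,-0.4,0],[0,0,0],0.5],[[0.9,-0.8,0],[0,0,0],0.5],[[1,-0.8,0],[0,0,0],0.5]]';python3 -m creep '[[[0.4,-0.4,0],[0,0,0],0.5],[[0.91,-0.78,0],[0,0,0],0.5],[[0.91,-0.78,0],[0,0,0],0.5],[[0.91,-0.78,0],[0,0,0],0.5]]';python3 -m creep '[[[0,0,0.4],[0,0,0],0.5],[[0,0,0.8],[0,0,0],0.5],[[0,0,1],[0,0,0],0.5],[[0,0,1],[0,0,0],0.5],[[0,0,1],[0,0,0],0.5]]'
```

```text
t: 20.88
ee_pos: [0.5254, 0.2276, 0.1353]
orientation: [180.0, 0.1, 0.1]
force: [-0.8, -0.7, -0.6]
width: 0.0581
t: 21.38
ee_pos: [0.5955, 0.2875, 0.1358]
orientation: [179.9, 0.2, 0.0]
force: [0.6, -0.1, -1.0]
width: 0.0581
t: 22.0
ee_pos: [0.598, 0.2886, 0.0593]
orientation: [-180.0, -0.1, -0.0]
force: [0.0, 0.2, -1.2]
width: 0.0579
```

```bash
python3 - <<'E'
from h import *
save("","s5",grab_frame("side")[100:300,20:280].repeat(3,0).repeat(3,1))
E
python3 -m creep '[[[0,0,0.2],[0,0,0],0.5],[[0,0,0.4],[0,0,0],0.5],[[0,0,0.5],[0,0,0],0.5],[[0,0,0.56],[0,0,0],0.5],[[0,0,0.56],[0,0,0],0.5]]'
```

```text
t: 22.68
ee_pos: [0.5972, 0.2886, 0.0132]
orientation: [180.0, 0.0, 0.0]
force: [-0.3, -0.5, 1.0]
width: 0.058
```

View pics/s5.png

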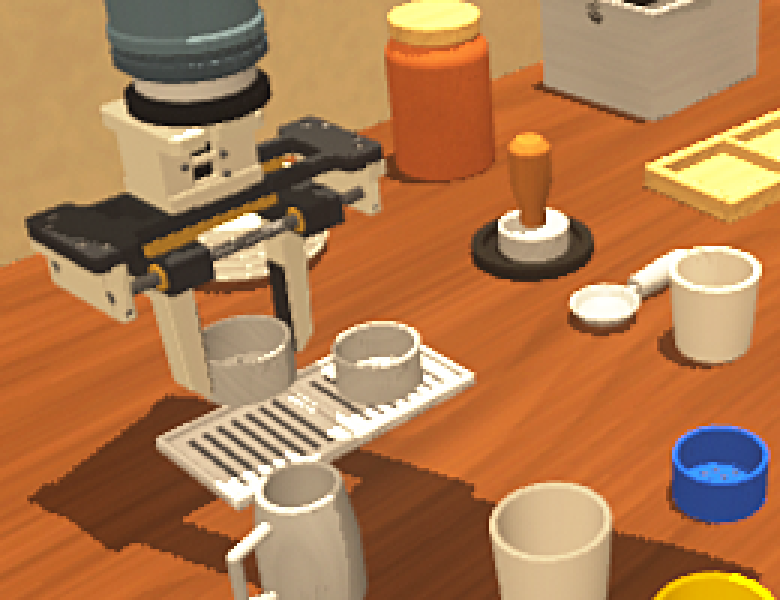

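```bash
python3 -m creep '[[[0,0,0],[0,0,0],0.35],[[0,0,0],[0,0,0],0.2],[[0,0,0],[0,0,0],0.2],[[0,0,0],[0,0,0],0.2]]'; python3 -m creep '[[[0,0,-0.3],[0,0,0],0.2],[[0,0,-0.6],[0,0,0],0.2],[[0,0,-1],[0,0,0],0.2],[[0,0,-1],[0,0,0],0.2]]'; python3 -m creep '[[[0,0,-0.3],[0,0,0],0],[[0,0,-0.5],[0,0,0],0],[[0,0,-0.5],[0,0,0],0]]'
```

```text
t: 23.18
ee_pos: [0.5973, 0.2886, 0.013]
orientation: [-180.0, -0.0, 0.0]
force: [-0.1, -0.3, 0.7]
width: 0.0743
t: 23.68
ee_pos: [0.5993, 0.2893, 0.0961]
orientation: [-179.9, -0.3, 0.0]
force: [-0.2, 0.2, -1.3]
width: 0.074
t: 24.05
ee_pos: [0.598, 0.2888, 0.1339]
orientation: [-180.0, -0.1, 0.0]
force: [0.1, 1.1, 0.3]
width: 0.0927
```

```bash
python3 -m creep '[[[-0.5,0,0],[0,0,0],0],[[-1,0.05,0],[0,0,0],0]]'; python3 -m creep '[[[-0.5,0,0],[0,0,0],0],[[-1,0.05,0],[0,0,0],0]]';python3 -m creep '[[[-0.5,0,0],[0,0,0],0],[[-1,0.05,0],[0,0,0],0],[[-1,0.05,0],[0,0,0],0]]'; python3 -m creep '[[[-0.08,0,0],[0,0,0],0],[[-0.08,0,0],[0,0,0],0],[[-0.08,0,0],[0,0,0],0]]'
python3 - <<'E'
from h import *
c=camera_info("wrist");im=grab_frame("wrist");im=cv2.cvtColor(im,cv2.COLOR_RGB2BGR)
for p,r in (((.3503,.2774,.062),.032),((.3503,.2774,0),.027)):
    pts=np.array([proj("wrist",[p[0]+r*np.cos(a),p[1]+r*np.sin(a),p[2]],c) for a in np.linspace(0,6.28,60)])
    cv2.polylines(im,[np.int32(pts*16)],True,(0,0,255),1,cv2.LINE_AA,4)
cv2.imwrite("pics/w6.png",im)
E
```

```text
t: 24.3
ee_pos: [0.5158, 0.2843, 0.1314]
orientation: [180.0, 0.1, -0.0]
force: [-0.4, -0.4, -0.2]
width: 0.0931
t: 24.55
ee_pos: [0.4353, 0.2803, 0.1318]
orientation: [180.0, 0.1, 0.0]
force: [0.5, 0.4, 0.6]
width: 0.093
t: 24.92
ee_pos: [0.3537, 0.276, 0.132]
orientation: [179.9, 0.2, 0.1]
force: [0.3, -0.5, -0.1]
width: 0.0929
t: 25.3
ee_pos: [0.3516, 0.2766, 0.1329]
orientation: [180.0, -0.0, -0.0]
force: [0.4, -0.7, 0.2]
width: 0.0931
```

View pics/w6.png

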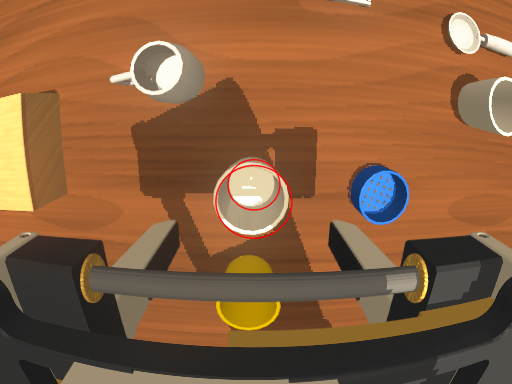

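White cup centred at (252,198), and the yellow look-alike is clear behind. Descending.

```bash
python3 -m creep '[[[0,0,0.4],[0,0,0],0],[[0,0,0.8],[0,0,0],0],[[0,0,1],[0,0,0],0],[[0,0,1],[0,0,0],0]]'; python3 -m creep '[[[0,0,0.2],[0,0,0],0],[[0,0,0.3],[0,0,0],0],[[0,0,0.3],[0,0,0],0.45],[[0,0,0.3],[0,0,0],0.45],[[0,0,0.3],[0,0,0],0.45],[[0,0,0.3],[0,0,0],0.45],[[0,0,0.3],[0,0,0],0.45]]' 25
```

```text
t: 25.85
ee_pos: [0.3503, 0.2761, 0.0519]
orientation: [179.9, 0.2, -0.0]
force: [0.3, -0.4, 0.1]
width: 0.0931
t: 26.72
ee_pos: [0.3514, 0.277, 0.0296]
orientation: [-180.0, -0.1, 0.0]
force: [-0.3, 2.1, 4.2]
width: 0.0619
```

```bash
python3 -m creep '[[[0,0,-0.3],[0,0,0],0.45],[[0,0,-0.6],[0,0,0],0.45],[[0,0,-1],[0,0,0],0.45],[[0,0,-1],[0,0,0],0.45]]';python3 -m creep '[[[0,0,-0.3],[0,0,0],0.45],[[0,0,-0.6],[0,0,0],0.45],[[0,0,-0.8],[0,0,0],0.45],[[0,0,-0.8],[0,0,0],0.45]]'
python3 - <<'E'
from h import *
save("","s7",grab_frame("side"));save("","w7",grab_frame("wrist"))
E
```

```text
t: 27.22
ee_pos: [0.3521, 0.2771, 0.1106]
orientation: [-179.9, -0.2, 0.0]
force: [0.7, -0.6, -1.8]
width: 0.0621
t: 27.72
ee_pos: [0.3509, 0.2765, 0.1725]
orientation: [180.0, -0.0, 0.0]
force: [0.2, -0.1, -1.6]
width: 0.062
```

View pics/s7.png

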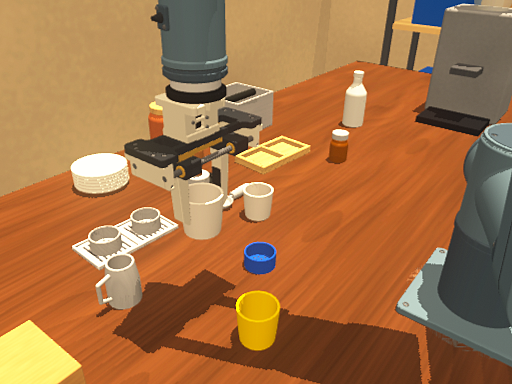

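View pics/w7.png

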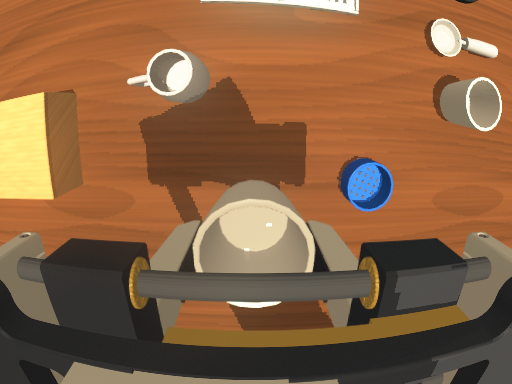

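The cup is held upright, and both baskets stand in their bays at (105,240) and (146,222). Carrying the cup to the far bay of the wooden tray.

```bash
python3 -m creep '[[[0.2,0.5,0],[0,0,0],0.45],[[0.4,1,0],[0,0,0],0.45]]'; python3 -m creep '[[[0.2,0.5,0],[0,0,0],0.45],[[0.4,1,0],[0,0,0],0.45]]';python3 -m creep '[[[0.2,0.5,0],[0,0,0],0.45],[[0.4,1,0],[0,0,0],0.45]]';python3 -m creep '[[[0.2,0.5,0],[0,0,0],0.45],[[0.4,1,0],[0,0,0],0.45]]'|tail -5;python3 -m creep '[[[0.2,0.5,0],[0,0,0],0.45],[[0.4,1,0],[0,0,0],0.45]]';python3 -m creep '[[[0.2,0.5,0],[0,0,0],0.45],[[0.4,1,0],[0,0,0],0.45]]';python3 -m creep '[[[0.2,0.5,0],[0,0,0],0.45],[[0.4,1,0],[0,0,0],0.45]]';python3 -m creep '[[[0.22,0.17,0],[0,0,0],0.45],[[0.22,0.17,0],[0,0,0],0.45],[[0.22,0.17,0],[0,0,0],0.45],[[0.22,0.17,0],[0,0,0],0.45]]'
```

```text
t: 28.08
ee_pos: [0.3821, 0.1958, 0.1715]
orientation: [180.0, 0.1, 0.1]
force: [0.8, 0.8, -1.2]
width: 0.0622
t: 28.32
ee_pos: [0.4143, 0.1153, 0.1715]
orientation: [180.0, 0.1, 0.0]
force: [-0.1, -0.3, -1.7]
width: 0.0616
t: 28.58
ee_pos: [0.4463, 0.0353, 0.1715]
orientation: [-180.0, 0.1, -0.0]
force: [-0.2, 0.8, -1.8]
width: 0.0616
t: 28.82
ee_pos: [0.4784, -0.0446, 0.1713]
orientation: [-179.9, 0.1, -0.0]
force: [0.3, -0.9, -1.2]
width: 0.0618
t: 29.08
ee_pos: [0.5104, -0.1245, 0.1712]
orientation: [-179.9, 0.1, -0.0]
force: [-0.2, 0.5, -0.8]
width: 0.0619
t: 29.32
ee_pos: [0.5424, -0.2043, 0.1709]
orientation: [-179.9, 0.2, -0.0]
force: [0.1, 0.1, -1.5]
width: 0.062
t: 29.58
ee_pos: [0.5745, -0.2843, 0.1706]
orientation: [-179.9, 0.2, -0.0]
force: [0.9, -0.6, -1.5]
width: 0.0619
t: 30.08
ee_pos: [0.5919, -0.2958, 0.1727]
orientation: [-180.0, 0.1, 0.0]
force: [0.7, 0.4, -1.0]
width: 0.0618
```

```bash
python3 -m creep '[[[0,0,0.4],[0,0,0],0.45],[[0,0,0.8],[0,0,0],0.45],[[0,0,1],[0,0,0],0.45],[[0,0,1],[0,0,0],0.45],[[0,0,1],[0,0,0],0.45]]'
python3 - <<'E'
from h import *
save("","s8",grab_frame("side")[60:240,180:440].repeat(3,0).repeat(3,1));save("","w8",grab_frame("wrist"))
E
```

```text
t: 30.7
ee_pos: [0.5932, -0.2974, 0.0945]
orientation: [179.9, -0.1, 0.0]
force: [0.2, -0.4, -0.9]
width: 0.0618
```

View pics/s8.png

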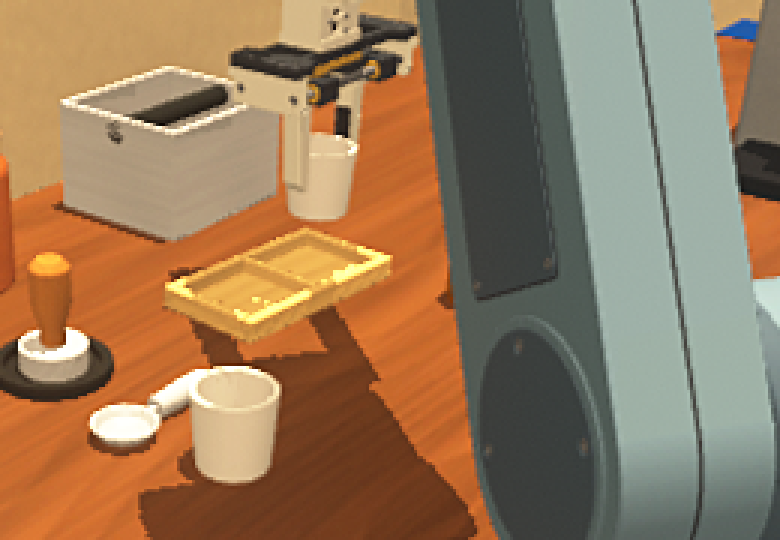

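View pics/w8.png

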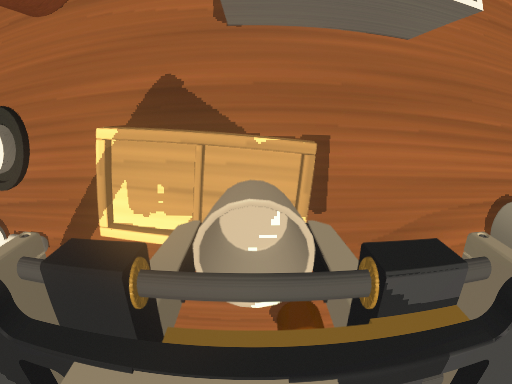

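```bash
python3 -m creep '[[[0,0,0.2],[0,0,0],0.45],[[0,0,0.4],[0,0,0],0.45],[[0,0,0.6],[0,0,0],0.45],[[0,0,0.71],[0,0,0],0.45],[[0,0,0.71],[0,0,0],0.45],[[0,0,0.71],[0,0,0],0.45]]'
python3 - <<'E'
from h import *
save("","s9",grab_frame("side")[60:240,180:440].repeat(3,0).repeat(3,1));save("","w9",grab_frame("wrist"))
E
```

```text
t: 31.55
ee_pos: [0.5925, -0.297, 0.0359]
orientation: [-180.0, 0.0, 0.0]
force: [-0.7, 0.1, -0.7]
width: 0.0617
```

View pics/s9.png

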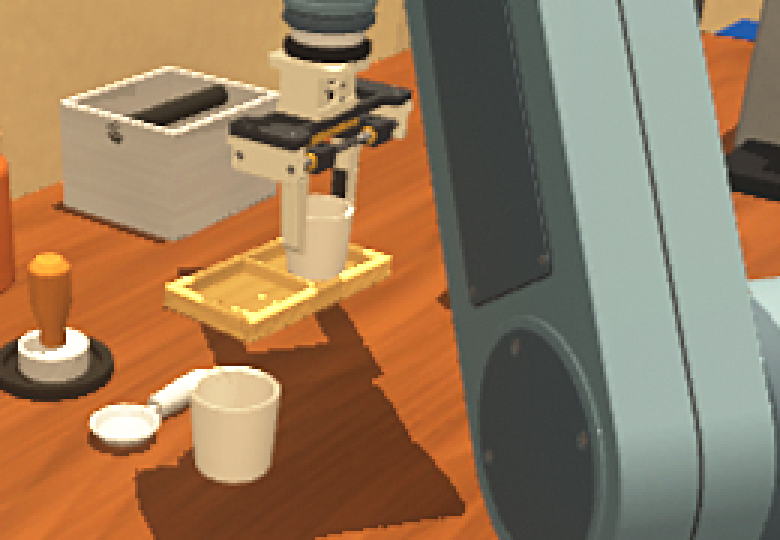

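```bash
python3 -m creep '[[[0,0,0.01],[0,0,0],0.45],[[0,0,0.01],[0,0,0],0.3],[[0,0,0.01],[0,0,0],0.2],[[0,0,0.01],[0,0,0],0.15],[[0,0,0.01],[0,0,0],0.15]]'; python3 -m creep '[[[0,0,-0.3],[0,0,0],0.15],[[0,0,-0.6],[0,0,0],0.15],[[0,0,-1],[0,0,0],0.15],[[0,0,-1],[0,0,0],0.15]]'
```

```text
t: 32.28
ee_pos: [0.5925, -0.297, 0.0356]
orientation: [180.0, -0.0, 0.0]
force: [0.1, -0.5, -0.0]
width: 0.0789
t: 32.78
ee_pos: [0.5942, -0.2982, 0.1186]
orientation: [179.8, -0.3, 0.0]
force: [0.4, 0.4, -0.5]
width: 0.0787
```

```bash
python3 -m creep '[[[-0.2,-0.5,0],[0,0,0],0],[[-0.45,-1,0],[0,0,0],0]]';python3 -m creep '[[[-0.2,-0.5,0],[0,0,0],0],[[-0.45,-1,0],[0,0,0],0]]';python3 -m creep '[[[-0.2,-0.5,0],[0,0,0],0],[[-0.45,-1,0],[0,0,0],0]]';python3 -m creep '[[[-0.2,-0.5,0],[0,0,0],0],[[-0.42,-0.84,0],[0,0,0],0],[[-0.42,-0.84,0],[0,0,0],0],[[-0.42,-0.84,0],[0,0,0],0]]'
python3 - <<'E'
from h import *
c=camera_info("wrist");im=grab_frame("wrist");im=cv2.cvtColor(im,cv2.COLOR_RGB2BGR)
for p,r in (((.450,.011,.062),.032),((.450,.011,0),.027)):
    pts=np.array([proj("wrist",[p[0]+r*np.cos(a),p[1]+r*np.sin(a),p[2]],c) for a in np.linspace(0,6.28,60)])
    cv2.polylines(im,[np.int32(pts*16)],True,(0,0,255),1,cv2.LINE_AA,4)
cv2.imwrite("pics/w10.png",im);save("","t10",grab_frame("top"))
E
```

```text
t: 33.02
ee_pos: [0.5555, -0.2161, 0.1139]
orientation: [-179.9, 0.1, -0.1]
force: [0.6, 0.7, 0.4]
width: 0.0919
t: 33.28
ee_pos: [0.5193, -0.1355, 0.1142]
orientation: [-180.0, 0.1, -0.0]
force: [-0.2, -0.6, -0.9]
width: 0.0932
t: 33.52
ee_pos: [0.4833, -0.0556, 0.1144]
orientation: [-180.0, 0.1, -0.0]
force: [0.5, -0.2, -0.4]
width: 0.0931
t: 34.02
ee_pos: [0.4513, 0.0098, 0.1152]
orientation: [180.0, -0.0, 0.0]
force: [-0.8, 0.9, -0.1]
width: 0.0927
```

View pics/w10.png

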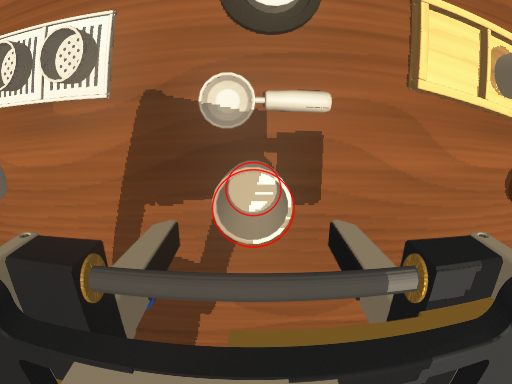

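View pics/t10.png

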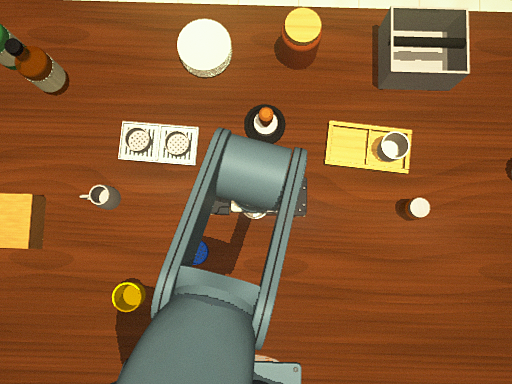

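Everything placed so far looks right in the top view: baskets at (139,141) and (177,145), cup at (393,146). The second cup is centred at (252,207). Descend .1156 to .029, which is 1.08 units.

```bash
python3 -m creep '[[[0,0,0.4],[0,0,0],0],[[0,0,0.8],[0,0,0],0],[[0,0,1],[0,0,0],0],[[0,0,1],[0,0,0],0]]'; python3 -m creep '[[[0,0,0.08],[0,0,0],0],[[0,0,0.08],[0,0,0],0.45],[[0,0,0.08],[0,0,0],0.45],[[0,0,0.08],[0,0,0],0.45],[[0,0,0.08],[0,0,0],0.45],[[0,0,0.08],[0,0,0],0.45]]' 25
```

```text
t: 34.62
ee_pos: [0.4503, 0.0095, 0.0342]
orientation: [-180.0, 0.2, -0.1]
force: [0.1, 0.8, -0.6]
width: 0.0929
t: 35.38
ee_pos: [0.4512, 0.0103, 0.0294]
orientation: [-180.0, -0.0, 0.0]
force: [-0.1, 0.9, 4.3]
width: 0.0627
```

```bash
python3 -m creep '[[[0,0,-0.3],[0,0,0],0.45],[[0,0,-0.6],[0,0,0],0.45],[[0,0,-1],[0,0,0],0.45],[[0,0,-1],[0,0,0],0.45]]';python3 -m creep '[[[0,0,-0.3],[0,0,0],0.45],[[0,0,-0.6],[0,0,0],0.45],[[0,0,-0.8],[0,0,0],0.45],[[0,0,-0.8],[0,0,0],0.45]]'
```

```text
t: 35.88
ee_pos: [0.4524, 0.0098, 0.1107]
orientation: [179.9, -0.3, 0.0]
force: [-0.0, -0.1, -1.7]
width: 0.0629
t: 36.38
ee_pos: [0.451, 0.0101, 0.1726]
orientation: [180.0, -0.0, 0.0]
force: [0.1, -0.0, -2.0]
width: 0.0629
```

```bash
python3 -m creep '[[[0.3,0.45,0],[0,0,0],0.45],[[0.65,0.9,0],[0,0,0],0.45]]';python3 -m creep '[[[0.3,0.45,0],[0,0,0],0.45],[[0.65,0.9,0],[0,0,0],0.45]]';python3 -m creep '[[[0.3,0.45,0],[0,0,0],0.45],[[0.57,0.87,0],[0,0,0],0.45],[[0.57,0.87,0],[0,0,0],0.45],[[0.57,0.87,0],[0,0,0],0.45]]';python3 -m creep '[[[0,0,0.4],[0,0,0],0.45],[[0,0,0.8],[0,0,0],0.45],[[0,0,0.9],[0,0,0],0.45],[[0,0,0.9],[0,0,0],0.45],[[0,0,0.9],[0,0,0],0.45]]'
python3 - <<'E'
from h import *
save("","s11",grab_frame("side")[60:240,180:440].repeat(3,0).repeat(3,1));save("","w11",grab_frame("wrist"))
E
```

```text
t: 36.62
ee_pos: [0.5023, -0.062, 0.1711]
orientation: [-179.9, 0.1, 0.1]
force: [1.2, 0.4, -1.5]
width: 0.0627
t: 36.88
ee_pos: [0.5545, -0.1346, 0.1705]
orientation: [-179.9, 0.2, -0.0]
force: [0.4, 0.5, -2.5]
width: 0.0629
t: 37.38
ee_pos: [0.5993, -0.2026, 0.1708]
orientation: [-179.9, 0.2, -0.0]
force: [-0.4, 0.3, -1.9]
width: 0.063
t: 38.0
ee_pos: [0.6013, -0.2035, 0.1026]
orientation: [179.9, -0.1, 0.0]
force: [-0.6, -0.4, -0.9]
width: 0.0627
```

View pics/s11.png

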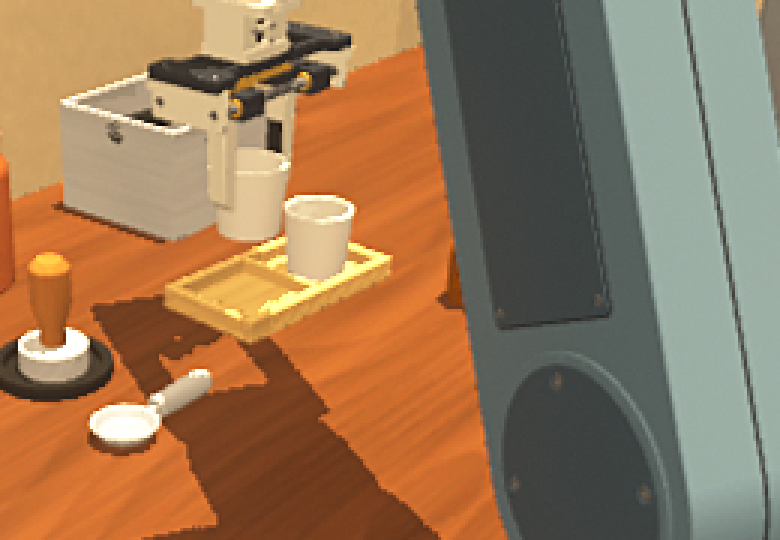

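View pics/w11.png

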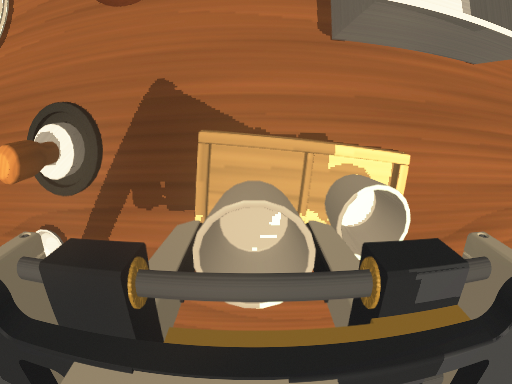

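Run:
```python
from h import *
im=cv2.imread("pics/t10.png")
for (x,y) in ((.5917,-.2964),(.588,-.2964)):
    pts=np.array([proj("top",[x+.032*np.cos(a),y+.032*np.sin(a),.068]) for a in np.linspace(0,6.28,60)])
    cv2.polylines(im,[np.int32(pts*16)],True,(0,0,255) if x>.59 else (255,0,0),1,cv2.LINE_AA,4)
cv2.imwrite("pics/t10o.png",cv2.resize(im[110:185,315:425],None,fx=6,fy=6,interpolation=cv2.INTER_CUBIC))
```

```text
(no output)
```

View pics/t10o.png

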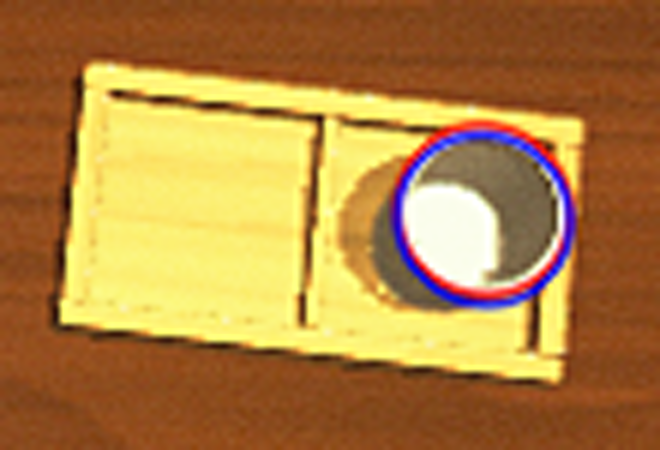

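The first cup sits where planned, with about 7 mm of finger clearance. Lowering the second.

```bash
python3 -m creep '[[[0,0,0.2],[0,0,0],0.45],[[0,0,0.4],[0,0,0],0.45],[[0,0,0.6],[0,0,0],0.45],[[0,0,0.75],[0,0,0],0.45],[[0,0,0.82],[0,0,0],0.45],[[0,0,0.82],[0,0,0],0.45],[[0,0,0.82],[0,0,0],0.45]]'
```

```text
t: 38.98
ee_pos: [0.6007, -0.2035, 0.0355]
orientation: [180.0, -0.0, 0.0]
force: [0.5, -0.4, -1.2]
width: 0.0627
```

```bash
python3 -m creep '[[[0,0,0],[0,0,0],0.3],[[0,0,0],[0,0,0],0.22],[[0,0,0],[0,0,0],0.22],[[0,0,0],[0,0,0],0.22]]'; python3 -m creep '[[[0,0,-0.2],[0,0,0],0.22],[[0,0,-0.5],[0,0,0],0.22],[[0,0,-1],[0,0,0],0.22],[[0,0,-1],[0,0,0],0.22]]';python3 -m creep '[[[0,0,-0.4],[0,0,0],0.22],[[-0.5,0,-0.8],[0,0,0],0.22],[[-1,0,-0.8],[0,0,0],0.22],[[-1,0,-0.8],[0,0,0],0.22]]';python3 -m creep '[[[-0.5,0,0],[0,0,0],0.22],[[-1,0.5,0],[0,0,0],0.22],[[-1,1,0],[0,0,0],0.22],[[-1,1,0],[0,0,0],0.22]]';python3 -m creep '[[[-0.5,0.5,0],[0,0,0],0.22],[[-1,1,0],[0,0,0],0.22],[[-1,1,0],[0,0,0],0.22],[[-1,1,0],[0,0,0],0.22]]'
python3 - <<'E'
from h import *
save("","s12",grab_frame("side"));save("","t12",grab_frame("top"))
E
```

```text
t: 39.48
ee_pos: [0.6005, -0.2034, 0.0355]
orientation: [180.0, -0.0, 0.0]
force: [-0.8, 0.8, -0.1]
width: 0.0725
t: 39.98
ee_pos: [0.6031, -0.2047, 0.1205]
orientation: [179.8, -0.4, 0.0]
force: [0.1, 0.4, 0.6]
width: 0.0726
t: 40.48
ee_pos: [0.5181, -0.2029, 0.1798]
orientation: [-180.0, 0.1, -0.1]
force: [0.8, 0.6, 0.4]
width: 0.0722
t: 40.98
ee_pos: [0.4408, -0.2862, 0.1793]
orientation: [179.9, -0.0, -0.2]
force: [0.5, 0.7, 0.5]
width: 0.0726
t: 41.48
ee_pos: [0.3611, -0.3628, 0.1792]
orientation: [-179.9, -0.0, -0.0]
force: [0.6, 0.3, 0.3]
width: 0.0723
```

View pics/s12.png

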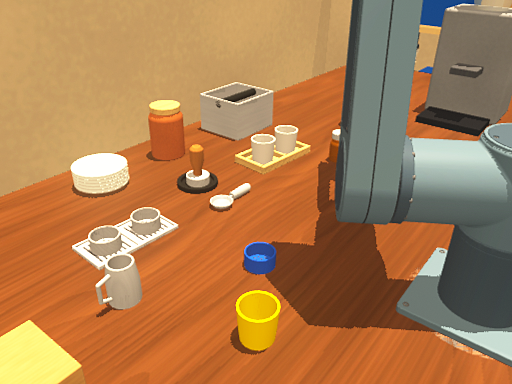

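View pics/t12.png

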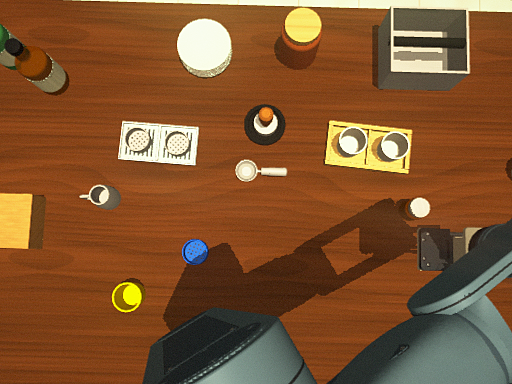

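Everything is standing in place with the jug and jar upright. I'll check the positions numerically against the overlays, then hand in.

Run:
```python
from h import *
im=cv2.imread("pics/t12.png");S=5
J=cv2.resize(im,None,fx=S,fy=S,interpolation=cv2.INTER_CUBIC)
def tr(c,psi,y):
    p=np.radians(psi);return c[0]-np.sin(p)*y,c[1]+np.cos(p)*y
B=(.5941,.2425);C=(.5957,-.2498)
it=[(tr(B,-3.14,45),0)]
for (x,y),z,r in [(tr(B,-3.14,.0465),.033,.029),(tr(B,-3.14,-.045),.033,.029),(tr(C,-5.03,.047),.068,.032),(tr(C,-5.03,-.047),.068,.032),((.644,-.006),.026,.028)]:
    pts=np.array([proj("top",[x+r*np.cos(a),y+r*np.sin(a),z]) for a in np.linspace(0,6.28,60)])
    cv2.polylines(J,[np.int32((pts+.5)*16*S-8)],True,(0,0,255),1,cv2.LINE_AA,4)
a=J[95*S:180*S,110*S:290*S];b=J[95*S:180*S,315*S:425*S]
K=np.zeros((600,800,3),np.uint8);a=cv2.resize(a,(635,300));b=cv2.resize(b,(388,300));K[:300,:635]=a;K[300:,:388]=b
cv2.imwrite("pics/fin.png",K);print(observe()["t"],observe()["force"])
```

```text
41.575 [-0.46574163 -0.34186301  0.0959644 ]
```

View pics/fin.png

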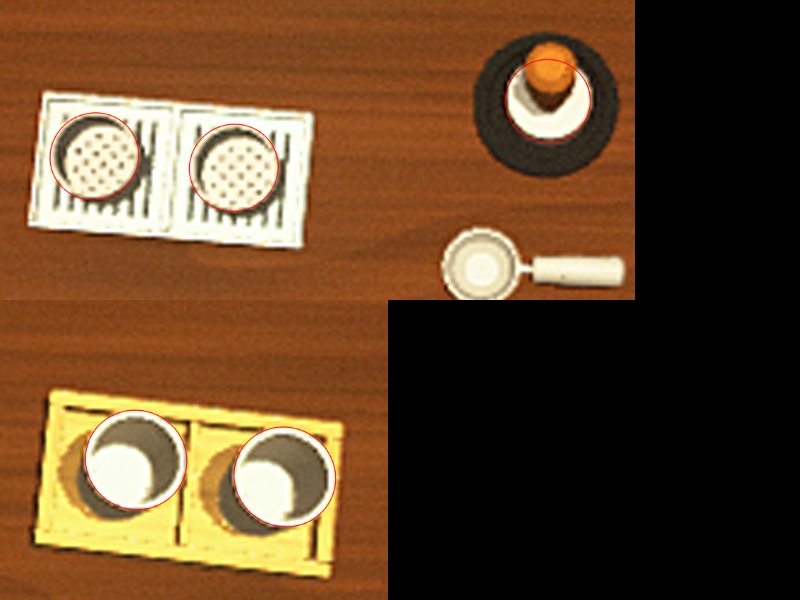

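All the rims match their planned outlines within about 2 mm. Handing in.

```bash
python3 -c "
from workcell import *
print(job_done())"
```

```text
the job is handed in; nothing more can be done
None
```

The job is done and handed in at about 41.6 s; no verdict was reported. The tamper stands in the rubber dish, one steel basket in each bay of the metal tray, and one white cup in each bay of the wooden tray. All are released with the arm clear.

**Last checks:** in the final top view every rim lies within about 2 mm of where I planned it, against the 15–18 mm allowed. In the side view everything stands upright. The milk jug and sugar jar were upright, and the blue and yellow look-alikes and the scoop were never touched. The side view partly hid the jar at the end, so for it I relied on the top view.

**What disagreed:**
- **Cameras:** the wrist camera sat about 3 mm off the top camera, by the same amount for every object, so I split the difference.
- **Refused move:** one early move was out of range (1.06) and refused. The jaws then closed once in free air above the tamper, and I reopened them.

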